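Roll the poster tube off the writing pad and park it beside the laptop

TASK

Someone is about to sit down and write, but a cardboard poster tube lies across the grey writing pad. Lay your fingertips on top of the tube and roll it sideways, slowly and without letting it run away, off the pad towards the laptop, and stop it in the bare strip of counter between the pad and the laptop, clear of both. Only roll it from the top: do not shove it from behind, pinch it or lift it; do not bump the laptop or the letter tray, and leave everything else where it is.

Things in the scene. Friction and masses are not known exactly. Their poses are not given: they have to be found in the camera images.
- tube: Cardboard poster tube lying on its side: 60 mm diameter, 250 mm long, about 150-310 g. Origin at its middle, on its axis, 30 mm above the counter; top 60 mm up. x runs along it, within 3 degrees of the pad's x; y, z turn as it rolls. Rolls freely without slipping and keeps its heading; let go, it soon rests. A fingertip moving on its top without slipping advances it half the fingertip's travel.
- tube_end_a (a point): Centre of the tube's end towards its own +x, on its axis, 125 mm from the middle.
- tube_end_b (a point): Centre of the tube's other end, on its axis, 125 mm from the middle.
- pad: Thin grey writing pad on the counter, under 1 mm thick (no step), fixed: 320 mm along its x, 300 mm along its y. Origin at its centre at counter height; x points away from the robot, y to the robot's left: its side edges lie at y = +150 and -150 mm in its own frame.
- laptop: Open grey laptop beside the pad, left or right of it, fixed. Base 220 (x) x 310 (y) x 18 mm; origin at the centre of its underside; axes within 2 degrees of the pad's; side edges at y = +155 and -155 mm of its frame. Screen rises from its -x (robot-side) edge, leaning to the robot, upper edge 190 mm high, 210 mm from the origin. Bare strip between pad and laptop: about 105-135 mm wide.
- letter_tray: Black two-tier letter tray on the other side of the pad from the laptop, fixed: 240 mm along x, 310 mm along y, 87 mm high, origin at the centre of its underside. Not needed; do not touch.
- mug: White mug, 80 mm across, 92 mm high, handle at its +y; origin at the centre of its underside. Stands past the tube's far end. Leave alone.
- pencil_pot: Round terracotta pot of pencils, 76 mm across, 180 mm high with the pencils; origin at the centre of its underside. Stands past the tube's far end. Leave alone.
- toy_car: Wooden toy car 110 x 52 x 51 mm, length along its x; origin at the centre of its underside. Just past the pad's far edge. Leave alone.
- phone: Black phone lying flat on the papers of the letter tray's upper tier, 66 mm above the counter: 150 x 72 x 9 mm, length along its x; origin at the centre of its underside. Leave alone.
- tape_roll: Small roll of clear tape lying flat, 44 mm across, 18 mm high; origin at the centre of its underside. Past the pad's far edge. Leave alone.
- eraser: White eraser, 45 x 22 x 13 mm, length along its x; origin at the centre of its underside. Past the pad's far edge. Leave alone.

How it is judged:
By the outcome, as a careful person would: the job done as asked, in the order asked, and still so for the second after the job is handed in, with the robot touching nothing.
It also fails if it takes over 64 s, if anything falls off the work surface, if the arm or the gripper's body presses on something with over 40 N, if the wrist force passes 120 N, or if a joint passes its speed limit or range.

ROBOT

A 6-joint arm with a two-finger parallel gripper is mounted at the origin on the work surface. World frame = base frame: x ahead of the robot, y to its left, z up, the work surface at z = 0. Lengths are in mm, angles in rad, forces in N, time in s.
With the tool pointing down it reaches from about 275 to 750 mm from the base axis. Payload 10.2 kg.
Tool frame: the origin (TCP) lies midway between the tips of the shut fingers; the grasp point (between the pads) lies 19 mm behind it; x points along the fingers, y is the direction in which the jaws open and shut, and the axes are right-handed (so a half turn about x gives the same grasp; the last joint's range is limited). The gripper opens to 85 mm and grips with 20 to 120 N. Pads are 22 mm wide; open, the fingers measure 114 mm over their backs; the gripper's body (76 mm by 85 mm) begins 54 mm behind the grasp point. The pads swing forward as they close: fully open they stand 13 mm farther back than shut.
Start: joints at [0.893, 0.313, 1.498, -0, 1.331, -0.223], TCP at [230.636, 471.633, 231.294] pointing down, gripper open.
Joint ranges: [-2.94, 2.94], [-0.97, 2.17], [0.19, 2.56], [-1.23, 4.37], [0.02, 3.11], [-2.88, 2.88]. Speed limits (rad/s): [2.39, 2.39, 3.01, 3.14, 3.14, 3.14].

INTERFACE

Orientations are given as a unit quaternion [w, x, y, z].
In Python, from rig import sense, capture, get_calibration, finish_job gives the robot as it stands.
- The arm moves only by the tool jog_arm, never from a script. Its argument "increments" is a list of rows, each an object of numbers: "rx", "ry", "rz": the turn, a rotation vector about the tool's x, y, z in rad; "x", "y", "z": the shift along the tool's x, y, z in mm; "hand": the finger opening in mm, from 0 to 85.4. A call has 1 to 5 rows; each row shifts and turns the commanded pose from where the row before left it, along the tool's axes as they then stand; what a row does not reach is not made up. A row lasts 1/8 s, in which the tool goes at most 62.5 mm and 10.7 degrees, less where a joint would pass 70% of its speed; a pose out of reach is approached as far as the arm can. A call with a gripper value outside its range is refused whole. The fingers move at their own pace and stop on an object; "force" is the grip in N (left out, the last holds). Time passes only in rows, so rows that do not move let the fingers close. It gives the time, the measured TCP pose, the force and the opening at its end, in the units of the state.
- sense(): the state, without advancing time (a new reading comes with each control period).
- capture(name): name is "scene" or "top" or "wrist"; returns the picture (480x640x3 uint8, red, green, blue); there is no depth.
- get_calibration(name): a dict with "camera_matrix" (3x3 intrinsics, pixels), "D" ([k1, k2, p1, p2, k3] as OpenCV has them; the pictures are not rectified), "R" (3x3) and "t" (3): a world point X has camera coordinates R X + t; the wrist camera has in their place "T_tool_cam" (4x4, takes a point from camera to tool coordinates, whose origin is the TCP and whose axes are the tool frame's). Camera axes: x right, y down, z forward; pixel columns grow to the right and rows downward; lengths in mm; the calibration is good to about 2 mm. A picture is of the moment at which its call begins: read the wrist's pose just before it. get_calibration takes no time and is no camera call.
- finish_job(): hands the job in, once; it reports no verdict.
The state is a dict: "time_s": time; "joints": joint angles; "dq": joint speeds; "tau": joint torques, N m; "eef_pos": TCP position; "ee_rot": TCP orientation; "force": force on the tool from outside, world axes, zero at the start; "wrist_torque": the same for the moment, N m; "grip_width": opening from 0.0 (shut) to 1.0 (fully open).
Only numpy, scipy, OpenCV 4.12 (cv2) and the standard library are available. Lean on these libraries where they do the work, as an engineer would, in place of code of your own. Each camera call takes 0.05 s, during which the arm holds its last target.

## Working session

There is one attempt and no reset: what is moved stays moved. The work goes in short steps, Python scripts to look and compute and a tool call to move; the robot and the scene stay as the last step left them, time stands still between calls to the robot, and variables do not carry over. Pictures are saved under pics/ and viewed, and the job is handed in when it is done.

Besides the shell and the picture viewer there is one more tool, called after "Call:" in YAML: its name, and indented under it one key for each argument. jog_arm: Moves the arm, as the interface text tells. Its arguments: {"type":"object","properties":{"increments":{"type":"array","items":{"type":"object","properties":{"rx":{"type":"number"},"ry":{"type":"number"},"rz":{"type":"number"},"x":{"type":"number"},"y":{"type":"number"},"z":{"type":"number"},"hand":{"type":"number"}}}},"force":{"type":"number"}},"required":["increments"]}

```bash
mkdir -p pics; ls; python3 - <<'E'
from rig import *
import cv2
print(sense())
for n in ["scene","top"]:
    cv2.imwrite(f"pics/{n}0.png",capture(n)[:,:,::-1]); print(n,get_calibration(n))
print(get_calibration("wrist"))
E
```

```text
pics
{'time_s': 0.0, 'joints': array([ 8.92615956e-01,  3.13474391e-01,  1.49844195e+00,  1.06594002e-05,
        1.33102616e+00, -2.23384462e-01]), 'dq': array([ 0.00158303,  0.00059902, -0.00216248, -0.00031004, -0.0011087 ,
        0.00014457]), 'tau': array([-4.89260201e-04, -4.12271440e+01, -2.59747106e+01, -2.30130063e-04,
        4.17079747e-03,  3.97808583e-05]), 'eef_pos': array([230.4527517 , 471.42269162, 230.72077265]), 'ee_rot': array([ 0.68869167,  0.1589853 ,  0.6891141 , -0.15984125]), 'force': array([0.08667252, 0.71069224, 0.33900577]), 'wrist_torque': array([ 0.00203661,  0.00783731, -0.02190661]), 'grip_width': 1.00007467845506}
scene {'camera_matrix': array([[525.19689091,   0.        , 327.16471638],
       [  0.        , 525.19689091, 242.38563841],
       [  0.        ,   0.        ,   1.        ]]), 'D': array([0.0002324, 0.       , 0.       , 0.       , 0.       ]), 'R': array([[-0.58114826,  0.81376085, -0.00774504],
       [ 0.51344453,  0.35925996, -0.77929904],
       [-0.63138057, -0.45686493, -0.62660435]]), 't': array([ 338.91584942, -254.62961109, 16
[... 383 characters left out ...]
15204258, -0.01113267, -0.98831125]]), 't': array([   5.47712153,  588.30548018, 1369.46891363])}
{'camera_matrix': array([[360.06597095,   0.        , 314.13495015],
       [  0.        , 360.06597095, 237.98784869],
       [  0.        ,   0.        ,   1.        ]]), 'D': array([-0.0235837,  0.       ,  0.       ,  0.       ,  0.       ]), 'T_tool_cam': array([[-4.00599524e-04, -2.65582143e-01,  9.64088152e-01,
        -1.44119077e+02],
       [ 9.99999486e-01,  7.91726869e-04,  6.33622387e-04,
        -4.69652298e-01],
       [-9.31573285e-04,  9.64087910e-01,  2.65581689e-01,
        -6.72934351e+01],
       [ 0.00000000e+00,  0.00000000e+00,  0.00000000e+00,
         1.00000000e+00]])}
```

View pics/top0.png

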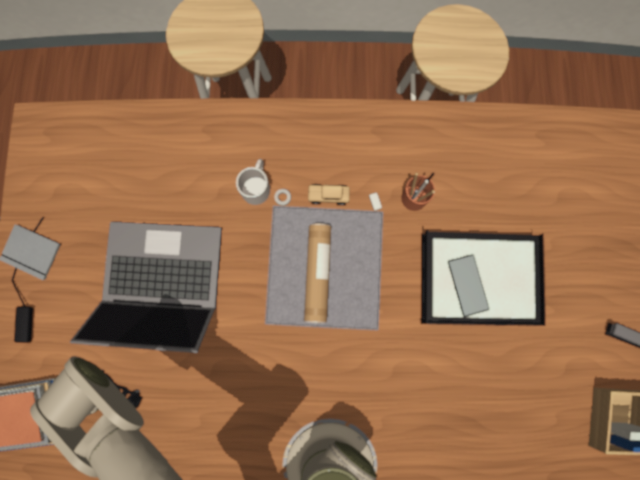

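View pics/scene0.png

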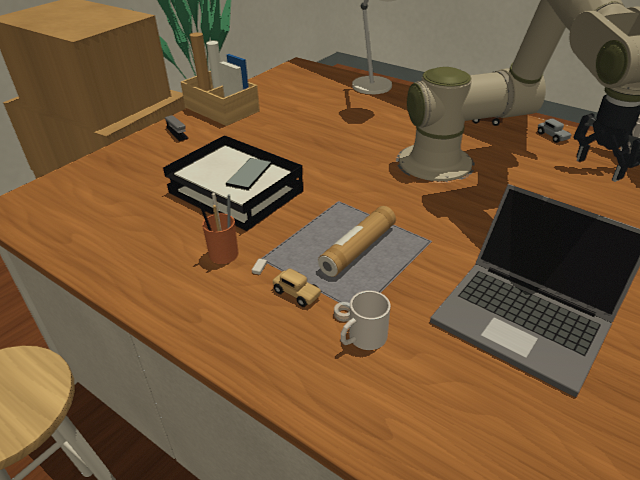

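The top view shows the laptop on the left (+y), with its right edge from about (221,227) to (216,306). The pad corners are near (274,208), (382,211), (379,328) and (267,324), and the tube runs from (320,223) to (316,321). I'll zoom in to refine these.

```bash
python3 - <<'E'
import cv2
i=cv2.imread("pics/top0.png")[195:345,200:400]
cv2.imwrite("pics/z0.png",cv2.resize(i,None,fx=4,fy=4,interpolation=cv2.INTER_CUBIC))
E
```

```text
(no output)
```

View pics/z0.png

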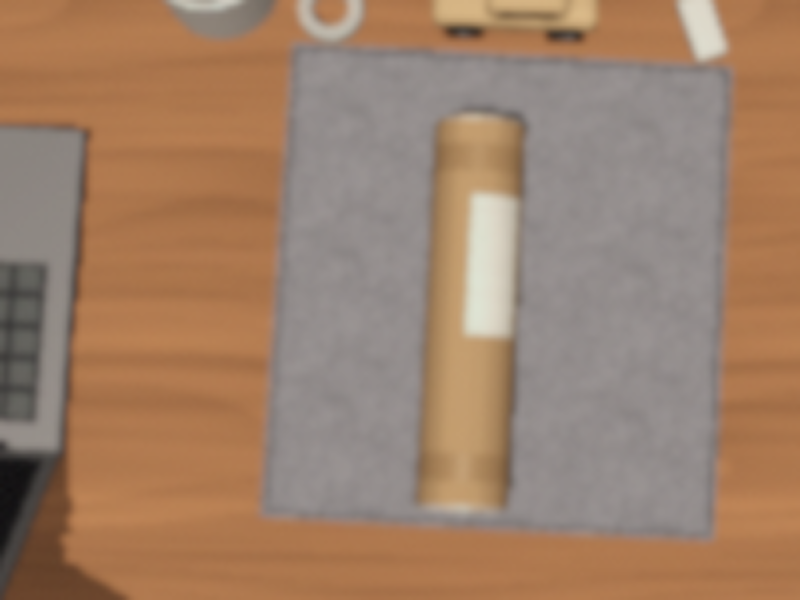

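```bash
cat > h.py <<'E'
import numpy as np, cv2
from rig import get_calibration
def px(p,z,name="top"):
    c=get_calibration(name)
    n=cv2.undistortPoints(np.array([[p]],float),c["camera_matrix"],c["D"])[0,0]
    d=c["R"].T@np.array([n[0],n[1],1]); o=-c["R"].T@c["t"]
    return o+d*(z-o[2])/d[2]
def zz(p,x0=200,y0=195,s=4): return ((p[0]+.5)/s-.5+x0,(p[1]+.5)/s-.5+y0)
E
python3 - <<'E'
from h import *
for n,z,ps in [("pad",0,[(293,46),(730,69),(713,537),(265,515)]),("lap",18,[(86,128),(62,452)]),("tube",30,[(438,118),(522,122),(418,503),(506,510)])]:
    for p in ps: print(n,px(zz(p),z).round(1))
E
```

```text
pad [684.8 157.1   0. ]
pad [ 671.9 -140.     0. ]
pad [ 357.1 -126.7    0. ]
pad [369.2 168.9   0. ]
lap [623.9 292.9  18. ]
lap [408.3 301.5  18. ]
tube [630.6  57.3  30. ]
tube [628.4   1.7  30. ]
tube [378.1  67.2  30. ]
tube [374.1  10.4  30. ]
```

```bash
cat >> h.py <<'E'
from scipy.spatial.transform import Rotation as Ro
from rig import sense
def rot(q): return Ro.from_quat([q[1],q[2],q[3],q[0]])
N=np.array([0.037,1,0])/np.hypot(.037,1)
RD=np.column_stack([[0,0,-1],N,np.cross([0,0,-1],N)])
def togo(target):
    s=sense(); R=rot(s["ee_rot"]).as_matrix()
    print("pos",s["eef_pos"].round(1),"F",s["force"].round(2),"t",round(s["time_s"],3),"grip",round(s["grip_width"],3))
    print("rotvec tool",Ro.from_matrix(R.T@RD).as_rotvec().round(3),"shift tool now",(R.T@(np.array(target)-s["eef_pos"])).round(1),"shift in RD",(RD.T@(np.array(target)-s["eef_pos"])).round(1))
E
python3 - <<'E'
from h import *
print(RD.round(3)); print(rot(sense()["ee_rot"]).as_matrix().round(3)); togo([502,34,130])
E
```

```text
[[ 0.     0.037  0.999]
 [ 0.     0.999 -0.037]
 [-1.     0.     0.   ]]
[[-0.001  0.439  0.898]
 [-0.001  0.898 -0.439]
 [-1.    -0.001 -0.   ]]
pos [230.5 471.5 230.8] F [0.96 0.86 0.36] t 0.1 grip 1.001
rotvec tool [-0.418 -0.     0.001] shift tool now [ 101.  -273.6  436.1] shift in RD [ 100.8 -427.1  287.5]
```

Call:
jog_arm:
  increments:
    - {"x": -40, "hand": 0, "rx": -0.1}
    - {"x": -40, "hand": 0, "rx": -0.1}
    - {"rx": -0.11, "hand": 0}
    - {"rx": -0.108, "hand": 0}
    - {"y": -20, "hand": 0}
  force: 20

```text
schema error: expected keys rx, ry, rz, x, y, z, hand
```

Call:
jog_arm:
  increments:
    - {"y": -35, "z": 20}
    - {"y": -45, "z": 32}
    - {"y": -45, "z": 32}
    - {"y": -45, "z": 32}
    - {"y": -45, "z": 32}

```text
schema error: expected keys rx, ry, rz, x, y, z, hand
```

Call:
jog_arm:
  increments:
    - {"y": -45, "z": 32}
    - {"y": -45, "z": 32}
    - {"y": -40, "z": 32}
    - {"y": -35, "z": 25}
    - {"y": -20, "z": 15}

```text
schema error: expected keys rx, ry, rz, x, y, z, hand
```

```bash
python3 - <<'E'
from h import *
togo([502,34,70])
E
```

```text
pos [230.5 471.5 230.8] F [0.96 0.86 0.36] t 0.1 grip 1.001
rotvec tool [-0.418 -0.     0.001] shift tool now [ 161.  -273.5  436.1] shift in RD [ 160.8 -427.1  287.5]
```

All seven keys are required in every row.

Call:
jog_arm:
  increments:
    - {"x": -40, "y": 0, "z": 0, "rx": -0.1, "ry": 0, "rz": 0, "hand": 0}
    - {"x": -40, "y": 0, "z": 0, "rx": -0.1, "ry": 0, "rz": 0, "hand": 0}
    - {"x": 0, "y": 0, "z": 0, "rx": -0.11, "ry": 0, "rz": 0, "hand": 0}
    - {"x": 0, "y": 0, "z": 0, "rx": -0.108, "ry": 0, "rz": 0, "hand": 0}
    - {"x": 0, "y": -20, "z": 0, "rx": 0, "ry": 0, "rz": 0, "hand": 0}
  force: 20

```text
time_s: 0.72
eef_pos: [229.8, 451.7, 310.6]
ee_rot: [0.707, 0.012, 0.707, -0.013]
force: [-0.6, -0.1, 0.7]
grip_width: 0.002
```

```bash
python3 - <<'E'
from h import *
togo([502,34,70])
E
```

```text
pos [229.8 451.7 310.6] F [-0.59 -0.1   0.72] t 0.725 grip 0.002
rotvec tool [ 0.002 -0.001  0.001] shift tool now [ 240.7 -407.7  286.8] shift in RD [ 240.6 -407.4  287.5]
```

Call:
jog_arm:
  increments:
    - {"x": 0, "y": -35, "z": 20, "rx": 0, "ry": 0, "rz": 0, "hand": 0}
    - {"x": 0, "y": -43, "z": 32, "rx": 0, "ry": 0, "rz": 0, "hand": 0}
    - {"x": 0, "y": -43, "z": 32, "rx": 0, "ry": 0, "rz": 0, "hand": 0}
    - {"x": 0, "y": -43, "z": 32, "rx": 0, "ry": 0, "rz": 0, "hand": 0}
    - {"x": 0, "y": -43, "z": 32, "rx": 0, "ry": 0, "rz": 0, "hand": 0}

```text
time_s: 1.35
eef_pos: [370.8, 237.8, 311.2]
ee_rot: [0.707, 0.013, 0.707, -0.013]
force: [0.9, 0.9, 0.0]
grip_width: 0.002
```

Call:
jog_arm:
  increments:
    - {"x": 10, "y": -45, "z": 32, "rx": 0, "ry": 0, "rz": 0, "hand": 0}
    - {"x": 30, "y": -45, "z": 32, "rx": 0, "ry": 0, "rz": 0, "hand": 0}
    - {"x": 40, "y": -45, "z": 32, "rx": 0, "ry": 0, "rz": 0, "hand": 0}
    - {"x": 40, "y": -40, "z": 25, "rx": 0, "ry": 0, "rz": 0, "hand": 0}
    - {"x": 40, "y": -38, "z": 18, "rx": 0, "ry": 0, "rz": 0, "hand": 0}

```text
time_s: 1.98
eef_pos: [499.0, 23.9, 153.3]
ee_rot: [0.707, 0.013, 0.707, -0.013]
force: [0.5, 0.5, 0.3]
grip_width: 0.002
```

```bash
python3 - <<'E'
from h import *
togo([502,21,70])
from rig import capture
cv2.imwrite("pics/w1.png",capture("wrist")[:,:,::-1])
cv2.imwrite("pics/s1.png",cv2.resize(capture("scene")[100:350,250:560,::-1],None,fx=2.4,fy=2.4))
E
```

```text
pos [499.   23.9 153.3] F [0.47 0.45 0.31] t 1.975 grip 0.002
rotvec tool [-0. -0. -0.] shift tool now [83.3 -2.8  3.1] shift in RD [83.3 -2.8  3.1]
```

View pics/w1.png

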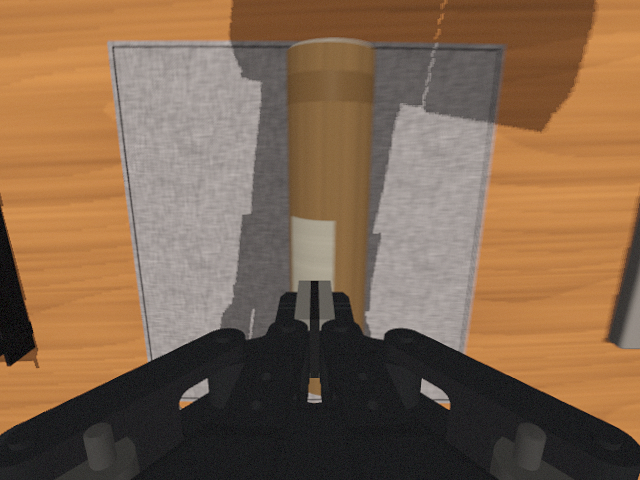

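View pics/s1.png

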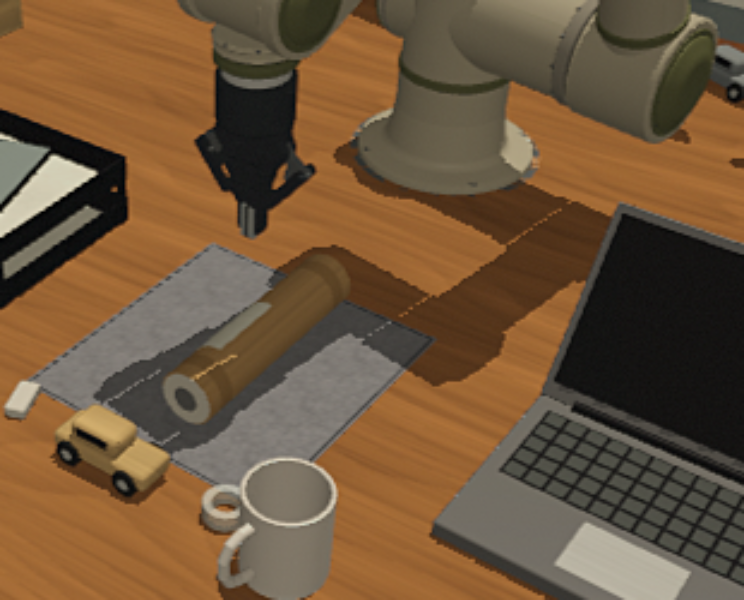

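Call:
jog_arm:
  increments:
    - {"x": 40, "y": -3, "z": 3, "rx": 0, "ry": 0, "rz": 0, "hand": 0}
    - {"x": 30, "y": 0, "z": 0, "rx": 0, "ry": 0, "rz": 0, "hand": 0}
    - {"x": 15, "y": 0, "z": 0, "rx": 0, "ry": 0, "rz": 0, "hand": 0}
    - {"x": 4, "y": 0, "z": 0, "rx": 0, "ry": 0, "rz": 0, "hand": 0}
    - {"x": 2, "y": 0, "z": 0, "rx": 0, "ry": 0, "rz": 0, "hand": 0}

```text
time_s: 2.7
eef_pos: [502.0, 22.5, 64.7]
ee_rot: [0.708, 0.013, 0.706, -0.013]
force: [1.1, 0.3, 0.1]
grip_width: -0.001
```

Call:
jog_arm:
  increments:
    - {"x": 1, "y": 0, "z": 0, "rx": 0, "ry": 0, "rz": 0, "hand": 0}
    - {"x": 1, "y": 0, "z": 0, "rx": 0, "ry": 0, "rz": 0, "hand": 0}

```text
time_s: 2.95
eef_pos: [501.7, 22.3, 62.3]
ee_rot: [0.707, 0.013, 0.707, -0.013]
force: [0.0, 0.9, -1.3]
grip_width: 0.002
```

Call:
jog_arm:
  increments:
    - {"x": 1, "y": 0, "z": 0, "rx": 0, "ry": 0, "rz": 0, "hand": 0}
    - {"x": 1, "y": 0, "z": 0, "rx": 0, "ry": 0, "rz": 0, "hand": 0}

```text
time_s: 3.2
eef_pos: [501.5, 22.3, 59.8]
ee_rot: [0.707, 0.013, 0.707, -0.013]
force: [0.2, -0.2, -0.7]
grip_width: 0.003
```

Call:
jog_arm:
  increments:
    - {"x": 1, "y": 0, "z": 0, "rx": 0, "ry": 0, "rz": 0, "hand": 0}

```text
time_s: 3.32
eef_pos: [501.6, 22.3, 58.9]
ee_rot: [0.707, 0.013, 0.707, -0.013]
force: [-2.0, -1.3, 7.0]
grip_width: 0.001
```

Call:
jog_arm:
  increments:
    - {"x": 0, "y": 2, "z": 0, "rx": 0, "ry": 0, "rz": 0, "hand": 0}
    - {"x": 0, "y": 4, "z": 0, "rx": 0, "ry": 0, "rz": 0, "hand": 0}
    - {"x": 0, "y": 5, "z": 0, "rx": 0, "ry": 0, "rz": 0, "hand": 0}
    - {"x": 0, "y": 5, "z": 0, "rx": 0, "ry": 0, "rz": 0, "hand": 0}
    - {"x": 0, "y": 5, "z": 0, "rx": 0, "ry": 0, "rz": 0, "hand": 0}

```text
time_s: 3.95
eef_pos: [502.4, 43.5, 59.9]
ee_rot: [0.707, 0.013, 0.707, -0.013]
force: [-4.7, -0.4, 12.3]
grip_width: 0.005
```

Call:
jog_arm:
  increments:
    - {"x": 0, "y": 6, "z": 0, "rx": 0, "ry": 0, "rz": 0, "hand": 0}
    - {"x": 0, "y": 6, "z": 0, "rx": 0, "ry": 0, "rz": 0, "hand": 0}
    - {"x": 0, "y": 6, "z": 0, "rx": 0, "ry": 0, "rz": 0, "hand": 0}
    - {"x": 0, "y": 4, "z": 0, "rx": 0, "ry": 0, "rz": 0, "hand": 0}
    - {"x": 0, "y": 2, "z": 0, "rx": 0, "ry": 0, "rz": 0, "hand": 0}

```text
time_s: 4.58
eef_pos: [503.5, 67.6, 59.6]
ee_rot: [0.707, 0.013, 0.707, -0.013]
force: [-2.3, 0.8, 8.7]
grip_width: -0.0
```

```bash
python3 - <<'E'
from h import *
togo([502,21,70])
from rig import capture
cv2.imwrite("pics/w2.png",capture("wrist")[:,:,::-1])
E
```

```text
pos [503.5  67.6  59.6] F [-2.28  0.82  8.68] t 4.575 grip -0.0
rotvec tool [0.    0.001 0.   ] shift tool now [-10.4 -46.6   0.3] shift in RD [-10.4 -46.6   0.3]
```

View pics/w2.png

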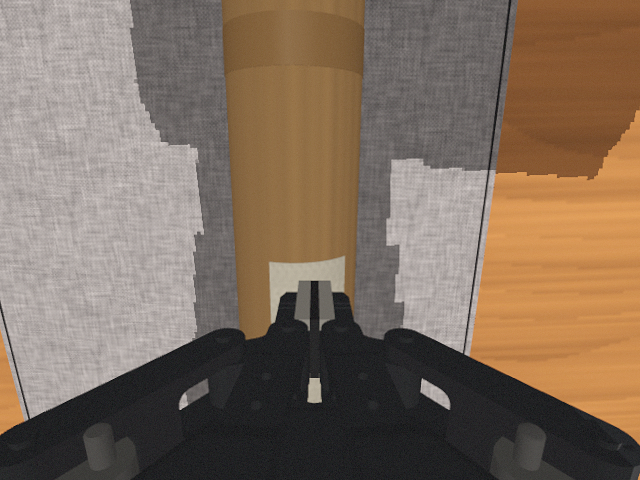

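Call:
jog_arm:
  increments:
    - {"x": -6, "y": 0, "z": 0, "rx": 0, "ry": 0, "rz": 0, "hand": 0}
    - {"x": 0, "y": -24, "z": 0, "rx": 0, "ry": 0, "rz": 0, "hand": 0}
    - {"x": 4, "y": 0, "z": 0, "rx": 0, "ry": 0, "rz": 0, "hand": 0}
    - {"x": 2, "y": 0, "z": 0, "rx": 0, "ry": 0, "rz": 0, "hand": 0}
    - {"x": 0, "y": 2, "z": 0, "rx": 0, "ry": 0, "rz": 0, "hand": 0}

```text
time_s: 5.25
eef_pos: [502.2, 45.8, 58.9]
ee_rot: [0.707, 0.013, 0.707, -0.013]
force: [-2.0, -0.2, 5.0]
grip_width: 0.003
```

Call:
jog_arm:
  increments:
    - {"x": 0, "y": 4, "z": 0, "rx": 0, "ry": 0, "rz": 0, "hand": 0}
    - {"x": 0, "y": 6, "z": 0, "rx": 0, "ry": 0, "rz": 0, "hand": 0}
    - {"x": 0, "y": 6, "z": 0, "rx": 0, "ry": 0, "rz": 0, "hand": 0}
    - {"x": 0, "y": 6, "z": 0, "rx": 0, "ry": 0, "rz": 0, "hand": 0}
    - {"x": 0, "y": 6, "z": 0, "rx": 0, "ry": 0, "rz": 0, "hand": 0}

```text
time_s: 5.88
eef_pos: [503.4, 74.2, 59.9]
ee_rot: [0.707, 0.013, 0.707, -0.013]
force: [-4.3, -0.5, 13.1]
grip_width: -0.005
```

Call:
jog_arm:
  increments:
    - {"x": 0, "y": 6, "z": 0, "rx": 0, "ry": 0, "rz": 0, "hand": 0}
    - {"x": 0, "y": 6, "z": 0, "rx": 0, "ry": 0, "rz": 0, "hand": 0}
    - {"x": 0, "y": 6, "z": 0, "rx": 0, "ry": 0, "rz": 0, "hand": 0}
    - {"x": 0, "y": 4, "z": 0, "rx": 0, "ry": 0, "rz": 0, "hand": 0}
    - {"x": 0, "y": 2, "z": 0, "rx": 0, "ry": 0, "rz": 0, "hand": 0}

```text
time_s: 6.5
eef_pos: [504.4, 98.2, 59.2]
ee_rot: [0.707, 0.013, 0.707, -0.013]
force: [-0.4, 0.4, 4.8]
grip_width: 0.001
```

```bash
python3 - <<'E'
from h import *
togo([502,21,70])
from rig import capture
cv2.imwrite("pics/w3.png",capture("wrist")[:,:,::-1])
E
```

```text
pos [504.4  98.2  59.2] F [-0.43  0.4   4.77] t 6.5 grip 0.001
rotvec tool [ 0.001  0.001 -0.   ] shift tool now [-10.8 -77.3   0.4] shift in RD [-10.8 -77.3   0.5]
```

View pics/w3.png

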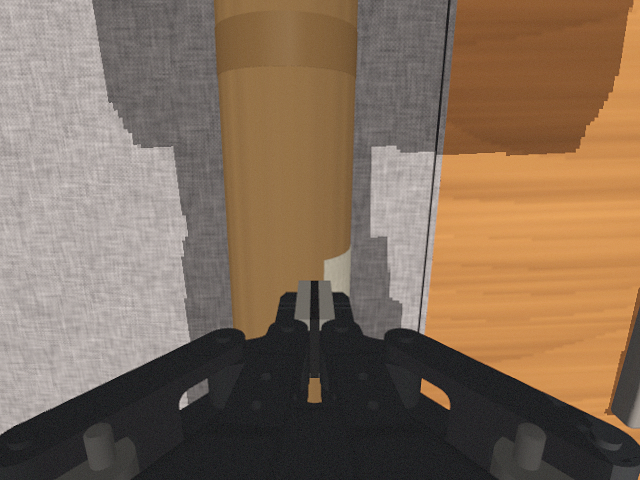

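The tube is rolling under control. The finger is about 13 mm ahead of its axis, which puts the tube at about y=85.

Call:
jog_arm:
  increments:
    - {"x": -6, "y": 0, "z": 0, "rx": 0, "ry": 0, "rz": 0, "hand": 0}
    - {"x": 0, "y": -26, "z": 0, "rx": 0, "ry": 0, "rz": 0, "hand": 0}
    - {"x": 4, "y": 0, "z": 0, "rx": 0, "ry": 0, "rz": 0, "hand": 0}
    - {"x": 2, "y": 0, "z": 0, "rx": 0, "ry": 0, "rz": 0, "hand": 0}
    - {"x": 0, "y": 2, "z": 0, "rx": 0, "ry": 0, "rz": 0, "hand": 0}

```text
time_s: 7.18
eef_pos: [503.2, 73.8, 59.0]
ee_rot: [0.707, 0.013, 0.707, -0.013]
force: [-1.9, -0.5, 7.2]
grip_width: -0.001
```

Call:
jog_arm:
  increments:
    - {"x": 0, "y": 4, "z": 0, "rx": 0, "ry": 0, "rz": 0, "hand": 0}
    - {"x": 0, "y": 6, "z": 0, "rx": 0, "ry": 0, "rz": 0, "hand": 0}
    - {"x": 0, "y": 6, "z": 0, "rx": 0, "ry": 0, "rz": 0, "hand": 0}
    - {"x": 0, "y": 6, "z": 0, "rx": 0, "ry": 0, "rz": 0, "hand": 0}
    - {"x": 0, "y": 6, "z": 0, "rx": 0, "ry": 0, "rz": 0, "hand": 0}

```text
time_s: 7.8
eef_pos: [504.4, 102.3, 59.9]
ee_rot: [0.707, 0.013, 0.707, -0.013]
force: [-4.8, -0.0, 12.2]
grip_width: 0.001
```

Call:
jog_arm:
  increments:
    - {"x": 0, "y": 6, "z": 0, "rx": 0, "ry": 0, "rz": 0, "hand": 0}
    - {"x": 0, "y": 6, "z": 0, "rx": 0, "ry": 0, "rz": 0, "hand": 0}
    - {"x": 0, "y": 4, "z": 0, "rx": 0, "ry": 0, "rz": 0, "hand": 0}
    - {"x": 0, "y": 3, "z": 0, "rx": 0, "ry": 0, "rz": 0, "hand": 0}
    - {"x": 0, "y": 1, "z": 0, "rx": 0, "ry": 0, "rz": 0, "hand": 0}

```text
time_s: 8.43
eef_pos: [505.3, 122.3, 59.4]
ee_rot: [0.707, 0.013, 0.707, -0.013]
force: [-0.9, 1.2, 5.8]
grip_width: -0.0
```

Call:
jog_arm:
  increments:
    - {"x": -6, "y": 0, "z": 0, "rx": 0, "ry": 0, "rz": 0, "hand": 0}
    - {"x": 0, "y": -25, "z": 0, "rx": 0, "ry": 0, "rz": 0, "hand": 0}
    - {"x": 4, "y": 0, "z": 0, "rx": 0, "ry": 0, "rz": 0, "hand": 0}
    - {"x": 2, "y": 0, "z": 0, "rx": 0, "ry": 0, "rz": 0, "hand": 0}
    - {"x": 0, "y": 2, "z": 0, "rx": 0, "ry": 0, "rz": 0, "hand": 0}

```text
time_s: 9.05
eef_pos: [504.2, 98.9, 59.0]
ee_rot: [0.707, 0.013, 0.707, -0.013]
force: [-1.4, -0.3, 5.6]
grip_width: -0.002
```

```bash
python3 - <<'E'
from h import *
togo([502,21,70])
from rig import capture
cv2.imwrite("pics/w4.png",capture("wrist")[:,:,::-1])
E
```

```text
pos [504.2  98.9  59. ] F [-1.36 -0.32  5.6 ] t 9.05 grip -0.002
rotvec tool [ 0.001 -0.     0.   ] shift tool now [-11.  -77.9   0.6] shift in RD [-11.  -77.9   0.7]
```

View pics/w4.png

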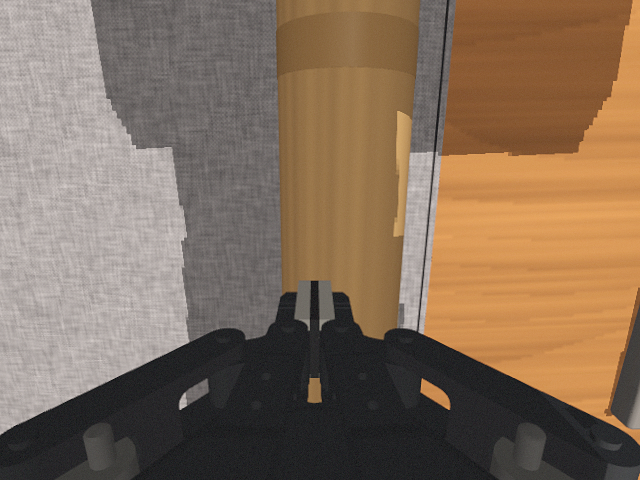

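Call:
jog_arm:
  increments:
    - {"x": 0, "y": 4, "z": 0, "rx": 0, "ry": 0, "rz": 0, "hand": 0}
    - {"x": 0, "y": 6, "z": 0, "rx": 0, "ry": 0, "rz": 0, "hand": 0}
    - {"x": 0, "y": 6, "z": 0, "rx": 0, "ry": 0, "rz": 0, "hand": 0}
    - {"x": 0, "y": 6, "z": 0, "rx": 0, "ry": 0, "rz": 0, "hand": 0}
    - {"x": 0, "y": 6, "z": 0, "rx": 0, "ry": 0, "rz": 0, "hand": 0}

```text
time_s: 9.72
eef_pos: [505.3, 127.4, 59.9]
ee_rot: [0.707, 0.013, 0.707, -0.013]
force: [-4.2, 0.3, 13.5]
grip_width: -0.002
```

Call:
jog_arm:
  increments:
    - {"x": 0, "y": 6, "z": 0, "rx": 0, "ry": 0, "rz": 0, "hand": 0}
    - {"x": 0, "y": 6, "z": 0, "rx": 0, "ry": 0, "rz": 0, "hand": 0}
    - {"x": 0, "y": 5, "z": 0, "rx": 0, "ry": 0, "rz": 0, "hand": 0}
    - {"x": 0, "y": 3, "z": 0, "rx": 0, "ry": 0, "rz": 0, "hand": 0}
    - {"x": 0, "y": 1, "z": 0, "rx": 0, "ry": 0, "rz": 0, "hand": 0}

```text
time_s: 10.35
eef_pos: [506.2, 148.4, 59.3]
ee_rot: [0.707, 0.013, 0.707, -0.013]
force: [-1.5, 0.7, 6.5]
grip_width: 0.002
```

Call:
jog_arm:
  increments:
    - {"x": -6, "y": 0, "z": 0, "rx": 0, "ry": 0, "rz": 0, "hand": 0}
    - {"x": 0, "y": -25, "z": 0, "rx": 0, "ry": 0, "rz": 0, "hand": 0}
    - {"x": 4, "y": 0, "z": 0, "rx": 0, "ry": 0, "rz": 0, "hand": 0}
    - {"x": 2, "y": 0, "z": 0, "rx": 0, "ry": 0, "rz": 0, "hand": 0}
    - {"x": 0, "y": 2, "z": 0, "rx": 0, "ry": 0, "rz": 0, "hand": 0}

```text
time_s: 10.98
eef_pos: [505.2, 124.9, 59.0]
ee_rot: [0.707, 0.013, 0.707, -0.013]
force: [-1.4, 0.0, 6.2]
grip_width: -0.001
```

Call:
jog_arm:
  increments:
    - {"x": 0, "y": 4, "z": 0, "rx": 0, "ry": 0, "rz": 0, "hand": 0}
    - {"x": 0, "y": 6, "z": 0, "rx": 0, "ry": 0, "rz": 0, "hand": 0}
    - {"x": 0, "y": 6, "z": 0, "rx": 0, "ry": 0, "rz": 0, "hand": 0}
    - {"x": 0, "y": 6, "z": 0, "rx": 0, "ry": 0, "rz": 0, "hand": 0}
    - {"x": 0, "y": 6, "z": 0, "rx": 0, "ry": 0, "rz": 0, "hand": 0}

```text
time_s: 11.6
eef_pos: [506.3, 153.4, 59.9]
ee_rot: [0.707, 0.013, 0.707, -0.013]
force: [-3.3, 0.3, 13.1]
grip_width: -0.002
```

Call:
jog_arm:
  increments:
    - {"x": 0, "y": 6, "z": 0, "rx": 0, "ry": 0, "rz": 0, "hand": 0}
    - {"x": 0, "y": 6, "z": 0, "rx": 0, "ry": 0, "rz": 0, "hand": 0}
    - {"x": 0, "y": 4, "z": 0, "rx": 0, "ry": 0, "rz": 0, "hand": 0}
    - {"x": 0, "y": 3, "z": 0, "rx": 0, "ry": 0, "rz": 0, "hand": 0}
    - {"x": 0, "y": 1, "z": 0, "rx": 0, "ry": 0, "rz": 0, "hand": 0}

```text
time_s: 12.22
eef_pos: [507.2, 173.4, 59.4]
ee_rot: [0.707, 0.013, 0.707, -0.013]
force: [-1.9, 0.1, 7.2]
grip_width: 0.001
```

```bash
python3 - <<'E'
from h import *
togo([502,21,70])
from rig import capture
cv2.imwrite("pics/w5.png",capture("wrist")[:,:,::-1])
E
```

```text
pos [507.2 173.4  59.4] F [-1.91  0.08  7.16] t 12.225 grip 0.001
rotvec tool [ 0.001  0.001 -0.   ] shift tool now [ -10.6 -152.5    0.3] shift in RD [ -10.6 -152.5    0.5]
```

View pics/w5.png

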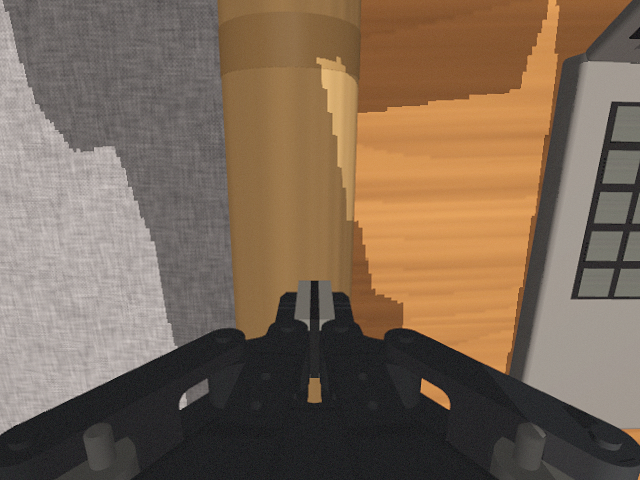

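The wrist view shows the tube over the pad's left edge, at y≈162. The laptop is still well to the right. Two more strokes, then I'll measure.

Call:
jog_arm:
  increments:
    - {"x": -6, "y": 0, "z": 0, "rx": 0, "ry": 0, "rz": 0, "hand": 0}
    - {"x": 0, "y": -25, "z": 0, "rx": 0, "ry": 0, "rz": 0, "hand": 0}
    - {"x": 4, "y": 0, "z": 0, "rx": 0, "ry": 0, "rz": 0, "hand": 0}
    - {"x": 2, "y": 0, "z": 0, "rx": 0, "ry": 0, "rz": 0, "hand": 0}
    - {"x": 0, "y": 2, "z": 0, "rx": 0, "ry": 0, "rz": 0, "hand": 0}

```text
time_s: 12.9
eef_pos: [506.1, 149.9, 59.0]
ee_rot: [0.707, 0.013, 0.707, -0.013]
force: [-2.0, -0.3, 4.5]
grip_width: -0.002
```

Call:
jog_arm:
  increments:
    - {"x": 0, "y": 4, "z": 0, "rx": 0, "ry": 0, "rz": 0, "hand": 0}
    - {"x": 0, "y": 6, "z": 0, "rx": 0, "ry": 0, "rz": 0, "hand": 0}
    - {"x": 0, "y": 6, "z": 0, "rx": 0, "ry": 0, "rz": 0, "hand": 0}
    - {"x": 0, "y": 6, "z": 0, "rx": 0, "ry": 0, "rz": 0, "hand": 0}
    - {"x": 0, "y": 6, "z": 0, "rx": 0, "ry": 0, "rz": 0, "hand": 0}

```text
time_s: 13.52
eef_pos: [507.2, 178.4, 59.9]
ee_rot: [0.707, 0.013, 0.707, -0.013]
force: [-4.1, 0.4, 12.8]
grip_width: 0.0
```

Call:
jog_arm:
  increments:
    - {"x": 0, "y": 6, "z": 0, "rx": 0, "ry": 0, "rz": 0, "hand": 0}
    - {"x": 0, "y": 6, "z": 0, "rx": 0, "ry": 0, "rz": 0, "hand": 0}
    - {"x": 0, "y": 4, "z": 0, "rx": 0, "ry": 0, "rz": 0, "hand": 0}
    - {"x": 0, "y": 3, "z": 0, "rx": 0, "ry": 0, "rz": 0, "hand": 0}
    - {"x": 0, "y": 1, "z": 0, "rx": 0, "ry": 0, "rz": 0, "hand": 0}

```text
time_s: 14.15
eef_pos: [508.1, 198.4, 59.5]
ee_rot: [0.707, 0.013, 0.707, -0.012]
force: [-1.8, 0.2, 6.4]
grip_width: 0.001
```

Call:
jog_arm:
  increments:
    - {"x": -6, "y": 0, "z": 0, "rx": 0, "ry": 0, "rz": 0, "hand": 0}
    - {"x": 0, "y": -25, "z": 0, "rx": 0, "ry": 0, "rz": 0, "hand": 0}
    - {"x": 4, "y": 0, "z": 0, "rx": 0, "ry": 0, "rz": 0, "hand": 0}
    - {"x": 2, "y": 0, "z": 0, "rx": 0, "ry": 0, "rz": 0, "hand": 0}
    - {"x": 0, "y": 2, "z": 0, "rx": 0, "ry": 0, "rz": 0, "hand": 0}

```text
time_s: 14.78
eef_pos: [507.0, 174.9, 58.9]
ee_rot: [0.707, 0.013, 0.707, -0.013]
force: [-2.0, -0.5, 3.9]
grip_width: -0.001
```

Call:
jog_arm:
  increments:
    - {"x": 0, "y": 4, "z": 0, "rx": 0, "ry": 0, "rz": 0, "hand": 0}
    - {"x": 0, "y": 6, "z": 0, "rx": 0, "ry": 0, "rz": 0, "hand": 0}
    - {"x": 0, "y": 6, "z": 0, "rx": 0, "ry": 0, "rz": 0, "hand": 0}
    - {"x": 0, "y": 6, "z": 0, "rx": 0, "ry": 0, "rz": 0, "hand": 0}
    - {"x": 0, "y": 6, "z": 0, "rx": 0, "ry": 0, "rz": 0, "hand": 0}

```text
time_s: 15.4
eef_pos: [508.2, 203.3, 59.9]
ee_rot: [0.707, 0.013, 0.707, -0.013]
force: [-4.4, -0.8, 11.7]
grip_width: 0.0
```

Call:
jog_arm:
  increments:
    - {"x": 0, "y": 6, "z": 0, "rx": 0, "ry": 0, "rz": 0, "hand": 0}
    - {"x": 0, "y": 6, "z": 0, "rx": 0, "ry": 0, "rz": 0, "hand": 0}
    - {"x": 0, "y": 4, "z": 0, "rx": 0, "ry": 0, "rz": 0, "hand": 0}
    - {"x": 0, "y": 3, "z": 0, "rx": 0, "ry": 0, "rz": 0, "hand": 0}
    - {"x": 0, "y": 1, "z": 0, "rx": 0, "ry": 0, "rz": 0, "hand": 0}

```text
time_s: 16.02
eef_pos: [509.0, 223.3, 59.5]
ee_rot: [0.707, 0.013, 0.707, -0.013]
force: [-1.6, 0.4, 7.1]
grip_width: -0.001
```

```bash
python3 - <<'E'
from h import *
togo([502,21,70])
from rig import capture
cv2.imwrite("pics/w6.png",capture("wrist")[:,:,::-1])
i=capture("top")[195:345,200:400,::-1]
cv2.imwrite("pics/z6.png",cv2.resize(i,None,fx=4,fy=4,interpolation=cv2.INTER_CUBIC))
E
```

```text
pos [509.  223.3  59.5] F [-1.59  0.38  7.14] t 16.025 grip -0.001
rotvec tool [ 0.001  0.001 -0.001] shift tool now [ -10.6 -202.4    0.3] shift in RD [ -10.5 -202.4    0.5]
```

View pics/w6.png

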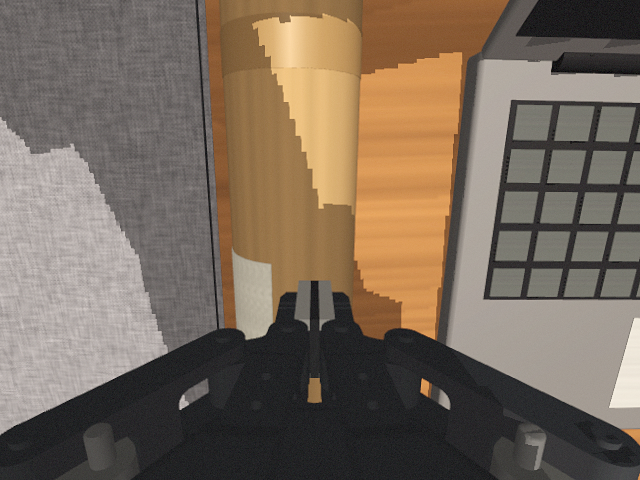

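View pics/z6.png

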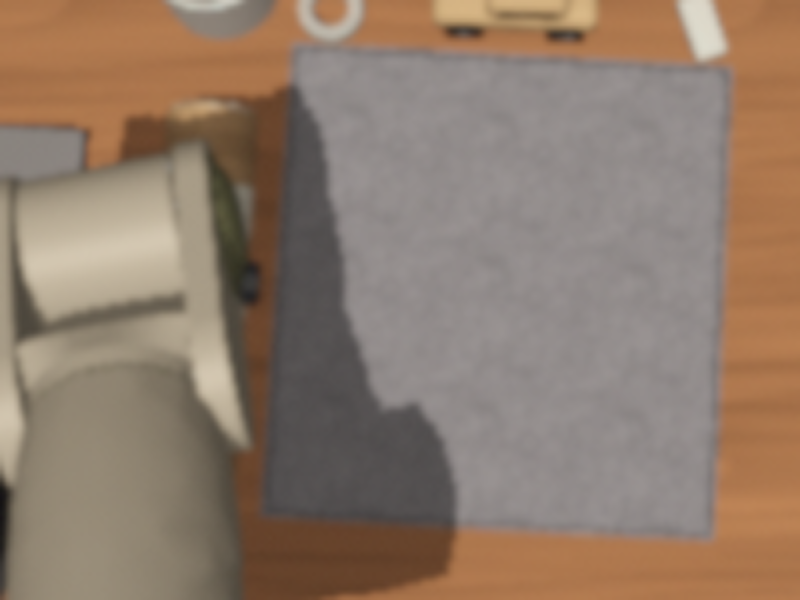

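```bash
python3 - <<'E'
from h import *
for p in [(170,104),(256,106)]: print(px(zz(p),30).round(1))
E
```

```text
[638.4 235.2  30. ]
[637.5 177.9  30. ]
```

The tube's far end is at y≈206.6, with the strip's centre at about 226 there. It needs +19 mm more, so one final stroke of 38 mm.

Call:
jog_arm:
  increments:
    - {"x": -6, "y": 0, "z": 0, "rx": 0, "ry": 0, "rz": 0, "hand": 0}
    - {"x": 0, "y": -22, "z": 0, "rx": 0, "ry": 0, "rz": 0, "hand": 0}
    - {"x": 4, "y": 0, "z": 0, "rx": 0, "ry": 0, "rz": 0, "hand": 0}
    - {"x": 2, "y": 0, "z": 0, "rx": 0, "ry": 0, "rz": 0, "hand": 0}
    - {"x": 0, "y": 2, "z": 0, "rx": 0, "ry": 0, "rz": 0, "hand": 0}

```text
time_s: 16.75
eef_pos: [508.1, 202.9, 59.4]
ee_rot: [0.707, 0.013, 0.707, -0.013]
force: [-2.8, -0.6, 8.1]
grip_width: 0.003
```

Call:
jog_arm:
  increments:
    - {"x": 0, "y": 4, "z": 0, "rx": 0, "ry": 0, "rz": 0, "hand": 0}
    - {"x": 0, "y": 5, "z": 0, "rx": 0, "ry": 0, "rz": 0, "hand": 0}
    - {"x": 0, "y": 5, "z": 0, "rx": 0, "ry": 0, "rz": 0, "hand": 0}
    - {"x": 0, "y": 5, "z": 0, "rx": 0, "ry": 0, "rz": 0, "hand": 0}
    - {"x": 0, "y": 5, "z": 0, "rx": 0, "ry": 0, "rz": 0, "hand": 0}

```text
time_s: 17.38
eef_pos: [509.1, 227.4, 59.9]
ee_rot: [0.707, 0.013, 0.707, -0.013]
force: [-3.3, 1.0, 11.3]
grip_width: 0.0
```

Call:
jog_arm:
  increments:
    - {"x": 0, "y": 5, "z": 0, "rx": 0, "ry": 0, "rz": 0, "hand": 0}
    - {"x": 0, "y": 4, "z": 0, "rx": 0, "ry": 0, "rz": 0, "hand": 0}
    - {"x": 0, "y": 2, "z": 0, "rx": 0, "ry": 0, "rz": 0, "hand": 0}
    - {"x": 0, "y": 1, "z": 0, "rx": 0, "ry": 0, "rz": 0, "hand": 0}
    - {"x": 0, "y": 0, "z": 0, "rx": 0, "ry": 0, "rz": 0, "hand": 0}

```text
time_s: 18.0
eef_pos: [509.7, 239.4, 59.8]
ee_rot: [0.707, 0.013, 0.707, -0.012]
force: [-2.3, -0.6, 10.2]
grip_width: 0.001
```

Call:
jog_arm:
  increments:
    - {"x": 0, "y": 0, "z": 0, "rx": 0, "ry": 0, "rz": 0, "hand": 0}
    - {"x": -3, "y": 0, "z": 0, "rx": 0, "ry": 0, "rz": 0, "hand": 0}
    - {"x": -15, "y": 0, "z": 0, "rx": 0, "ry": 0, "rz": 0, "hand": 0}
    - {"x": -40, "y": 0, "z": 0, "rx": 0, "ry": 0, "rz": 0, "hand": 0}
    - {"x": -40, "y": 0, "z": 0, "rx": 0, "ry": 0, "rz": 0, "hand": 0}

```text
time_s: 18.62
eef_pos: [509.3, 238.4, 158.6]
ee_rot: [0.707, 0.013, 0.707, -0.013]
force: [1.0, 0.0, -0.0]
grip_width: 0.001
```

Call:
jog_arm:
  increments:
    - {"x": -40, "y": -20, "z": -10, "rx": 0, "ry": 0, "rz": 0, "hand": 0}
    - {"x": -30, "y": -50, "z": -10, "rx": 0, "ry": 0, "rz": 0, "hand": 0}
    - {"x": 0, "y": -50, "z": -20, "rx": 0, "ry": 0, "rz": 0, "hand": 0}
    - {"x": 0, "y": -50, "z": -20, "rx": 0, "ry": 0, "rz": 0, "hand": 0}
    - {"x": 0, "y": -40, "z": -20, "rx": 0, "ry": 0, "rz": 0, "hand": 0}

```text
time_s: 19.25
eef_pos: [420.9, 30.0, 227.6]
ee_rot: [0.707, 0.013, 0.707, -0.013]
force: [0.3, -1.0, -0.1]
grip_width: 0.002
```

```bash
python3 - <<'E'
from h import *
togo([502,21,70])
from rig import capture
t=capture("top")[:,:,::-1]
cv2.imwrite("pics/t7.png",t)
cv2.imwrite("pics/z7.png",cv2.resize(t[195:345,200:400],None,fx=4,fy=4,interpolation=cv2.INTER_CUBIC))
cv2.imwrite("pics/s7.png",capture("scene")[:,:,::-1])
E
```

```text
pos [420.9  30.  227.6] F [ 0.29 -1.04 -0.05] t 19.25 grip 0.002
rotvec tool [-0.     0.001  0.   ] shift tool now [157.7  -5.9  81.3] shift in RD [157.6  -6.   81.4]
```

View pics/z7.png

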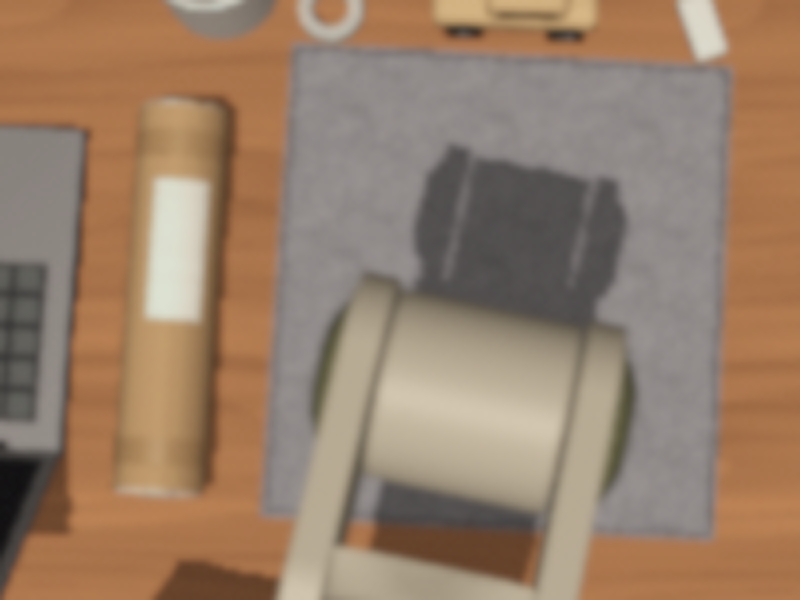

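View pics/s7.png

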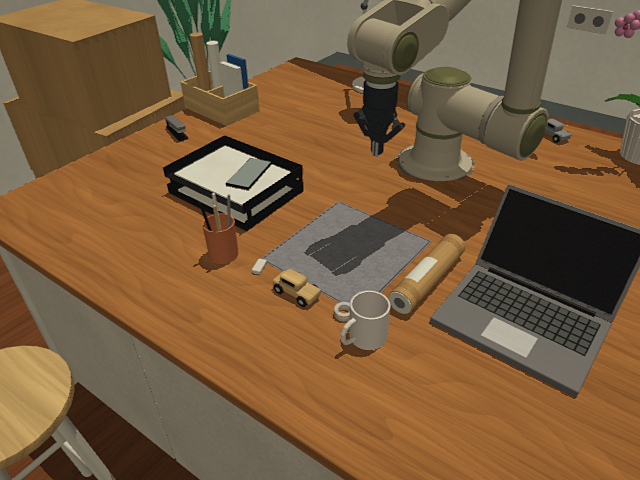

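```bash
python3 - <<'E'
from h import *
for p in [(142,102),(229,105),(117,488),(204,493)]: print(px(zz(p),30).round(1))
from rig import capture
t=capture("top")[195:345,200:400,::-1]
a=cv2.resize(t,None,fx=4,fy=4,interpolation=cv2.INTER_CUBIC).astype(int); b=cv2.imread("pics/z7.png").astype(int)
print("change tube area",abs(a-b)[80:510,90:250].max(), sense()["time_s"])
E
```

```text
[639.6 253.9  30. ]
[638.1 195.9  30. ]
[385.3 262.5  30. ]
[382.9 205.8  30. ]
change tube area 3 19.4
```

```bash
python3 - <<'E'
from rig import finish_job
print(finish_job())
E
```

```text
the job is handed in; nothing more can be done
None
```

I rolled the tube off the pad and left it resting in the bare strip, about 37 mm from the pad's edge and 39 mm from the laptop at both ends. The job was handed in at about 19.4 s.

- **How it was done:** I used the shut fingertips on top of the tube for eight short, slow strokes, lifting clear and resetting between them. The force readings I took while rolling were 4–14 N downwards, with almost no sideways push.
- **Last checks:** The final top picture puts the tube's far end between y=196 and 254, with the pad's edge at 159 and the laptop's at 293. Its near end lies between 206 and 262, against 169 and 301. Two top pictures after I let go were practically identical, so it was at rest.
- **Everything else:** In the final scene and top pictures the other objects look unmoved, and the robot was clear of everything. No check failed or disagreed with another.

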